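# Shutter the lamp, then hold the sensor head over its port

### The job

First slide the lamp housing's shutter grip along its track until the shutter is fully closed, so that no light gets out and no screw can fall in. Then pick up the sensor head and hold it level about one centimetre above the housing's port, its three flange holes straight over the three threaded holes, without touching the housing; your program finishes while still holding it there, so that a colleague can start the screws. Do not shift the beaker, the screwdriver or the handset.

Things in the scene. Friction and masses are not known exactly. Their poses are not given: they have to be found in the camera images.
- housing: Lamp housing, fixed: white box with a flat aluminium top plate, 130 x 200 x 60 mm. Origin: centre of its underside; x points to its back, y to its left, z up. Port in the left half of the top plate, shutter track in the right half. It stands right of a rotary evaporator whose bath (170 mm high) and overhanging arm fill the middle: pass in front of it, near x 0.35, TCP 0.27 m up.
- port (a point): Centre of the housing's 40 mm round port, in the top face of the top plate (60 mm above the worktop), 40 mm along +y from the housing's centre. Axes as the housing's. A thin black O-ring (47 mm) lies round it, nearly flush. The three M6 threaded holes round it: at x -37, y 0; x +35, y +28; x +35, y -28 mm from here.
- thread_front (a point): Mouth of the single threaded hole in front of the port: a 6 mm hole in the housing's top face, 37 mm along -x from the port's centre.
- thread_left (a point): Mouth of the threaded hole behind and left of the port: a 6 mm hole in the housing's top face, 35 mm along +x and 28 mm along +y from the port's centre.
- thread_right (a point): Mouth of the threaded hole behind and right of the port: a 6 mm hole in the housing's top face, 35 mm along +x and 28 mm along -y from the port's centre.
- shutter (a joint): Travel of the hand shutter in m: 0 = fully closed (end stop, grip nearest the port, steel blade under the whole port), 0.045 = fully open. It closes along the housing's +y and opens along -y. It stays where it is left; moving it takes about 3 N.
- shutter_grip (a point): Top centre of the shutter's upright black ribbed grip: 24 mm (x) x 16 mm (y, along the track) x 28 mm high above the top plate, between two 3 mm high steel guide strips. This point is 28 mm above the top plate; at shutter 0 it is 76 mm along -y from the port's centre.
- sensor_head: Sensor head, loose, 0.2 to 0.35 kg: flat aluminium flange 96 (x) x 80 (y) x 6 mm with a grey upright block in its middle, 40 (x) x 30 (y) mm, from the flange up to 54 mm; grip the block across its 30 mm. A small round steel socket sticks out 13 mm from the block's +x face, 38 mm up. Origin: centre of the flange's underside; z up. It starts left of the evaporator that stands in the middle.
- hole_front (a point): Underside centre of the flange's single 12 mm through hole, 37 mm along -x from the sensor head's origin (the end away from the round socket). It belongs over thread_front.
- hole_left (a point): Underside centre of one of the flange's two 12 mm through holes at the socket end: 35 mm along +x and 28 mm along +y from the sensor head's origin. It belongs over thread_left.
- hole_right (a point): Underside centre of the other 12 mm through hole at the socket end: 35 mm along +x and 28 mm along -y from the sensor head's origin. It belongs over thread_right.
- beaker: Bystander: glass beaker, 58 mm across, 72 mm high, behind the housing. Origin: centre of its underside.
- screwdriver: Bystander: screwdriver with orange handle, 166 mm long, lying flat in front of the housing. Origin: under its middle.
- handset: Bystander: flat white handset with keys, 66 x 125 x 22 mm, lying to the right of the housing. Origin: centre of its underside.

How it is judged:
By the outcome, as a careful person would: the job done as asked, in the order asked, and still so for the second after the job is handed in, while the arm keeps its last pose, push and grip.
It also fails if it takes over 59 s, if anything falls off the work surface, if the arm or the gripper's body presses on something with over 40 N, if the wrist force passes 120 N, or if a joint passes its speed limit or range.

### The arm

A 7-joint arm with a two-finger parallel gripper is mounted at the origin on a cart in front of the work surface, level with it; the furniture and walls round the work are solid. World frame = base frame: x ahead of the robot, y to its left, z up, the work surface at z = 0. Lengths are in m, angles in rad, forces in N, time in s.
With the tool pointing down it reaches from about 0.4 to 0.85 m from the base axis. Payload 4.5 kg.
Tool frame: the origin (TCP) lies between the finger pads, 19 mm behind the fingertips; this is the grasp point; z points along the fingers, y is the line along which they close (so a half turn about z gives the same grasp; the last joint's range is limited). The gripper opens to 88 mm and grips with 3 to 60 N. Pads are 18 mm wide; open, the fingers measure 123 mm over their backs; the gripper's body (75 mm by 187 mm) begins 45 mm behind the grasp point.
Start: joints at [-1.122, 0.689, -0.195, 1.565, 0.157, 0.902, -0.215], TCP at [0.252, 0.572, 0.257] pointing down, gripper open.
Joint ranges: [-3.01, 3.01], [-0.46, 2.08], [-1.47, 1.51], [0.13, 2.56], [-1, 4.14], [0.04, 2.09], [-2.66, 2.66]. Speed limits (rad/s): [2.57, 2.57, 3.14, 3.14, 3.14, 3.14, 3.14].

### API

Orientations are given as a unit quaternion [x, y, z, w].
In Python, from plant import r, optics gives the robot as it stands.
- The arm moves only by the shell command python3 -m pendant 'ROWS' [OPENING] [FORCE]. ROWS is JSON, a list of rows, each a list of 6 numbers: the shift along the tool's x, y, z as a fraction of full scale, then the turn, a rotation vector about the tool's x, y, z as a fraction of full scale. A call has 1 to 5 rows; each row shifts and turns the commanded pose from where the row before left it, along the tool's axes as they then stand; what a row does not reach is not made up. Full scale, the value 1, is 0.025 m for a shift and pi rad for a turn. A row lasts 1/12 s, in which the tool goes at most 41.7 mm and 7.16 degrees, less where a joint would pass 70% of its speed; a pose out of reach is approached as far as the arm can. A call with a number of a shift or a turn outside -1 to 1 is refused whole. A call with a gripper value outside its range is refused whole. OPENING is the opening, from -1 (shut) to 1 (fully open), set as the call begins (- or left out, the last holds). The fingers move at their own pace and stop on an object; FORCE is the grip in N (left out, the last holds). Time passes only in rows, so rows that do not move let the fingers close. It gives the time, the measured TCP pose, the force, the opening and the grip force at its end, in the units of the state.
- r.get_state(): the state, without advancing time (a new reading comes with each control period).
- optics.snapshot(name): name is "scene" or "top" or "wrist"; returns (picture, depth): 384x512x3 uint8, blue, green, red; 384x512 float32, m along the optical axis (not along the pixel's ray), 0 where there is no reading.
- optics.calibration(name): a dict with "vfov" (degrees; the focal length in pixels is half the picture's height over the tangent of half this angle, whatever the lens; pixels are square), "cx", "cy" (the principal point, pixels), "k1" (the pictures are not rectified: a ray, as slopes to the right and down, at radius r is drawn at 1 + k1 r^2 times it, then the intrinsics apply), "cam_to_world" (4x4, takes a point from camera to world coordinates); the wrist camera has in their place "tool_from_camera" (4x4, takes a point from camera to tool coordinates, whose origin is the TCP and whose axes are the flange's). Camera axes: x right, y up, looking along -z (the intrinsics and any distortion apply to the point x, -y, -z); pixel columns grow to the right and rows downward; lengths in m; the calibration is good to about 2 mm. A picture is of the moment at which its call begins: read the wrist's pose just before it. calibration takes no time and is no camera call.
- r.finish_job(): hands the job in; it is judged then, once.
The state is a dict: "clock": time; "q": joint angles; "qd": joint speeds; "joint_torque": joint torques, N m; "tool_pos": TCP position; "eef_rot": TCP orientation; "contact_force": force on the tool from outside, world axes, zero at the start; "moment": the same for the moment, N m; "opening": opening from 0.0 (shut) to 1.0 (fully open); "finger_force": force on a finger pad.
Only numpy, scipy, OpenCV 4.12 (cv2) and the standard library are available. Lean on these libraries where they do the work, as an engineer would, in place of code of your own. Each camera call takes 0.05 s, during which the arm holds its last target. There are 200 camera calls.

## Working session

There is one attempt and no reset: what is moved stays moved. The work goes in short steps, Python scripts to look and compute and a shell command to move; the robot and the scene stay as the last step left them, time stands still between calls to the robot, and variables do not carry over. Pictures are saved under pics/ and viewed, at most 10 in all, crops included, and the job is handed in when it is done.

```bash
ls; mkdir -p pics
cat > h.py <<'E'
import numpy as np, cv2
from scipy.spatial.transform import Rotation as R
from plant import r, optics
def T():
    s=r.get_state(); M=np.eye(4); M[:3,:3]=R.from_quat(s["eef_rot"]).as_matrix(); M[:3,3]=s["tool_pos"]; return M
def snap(n,fn=None):
    M=T(); im,d=optics.snapshot(n); c=optics.calibration(n)
    P=c["cam_to_world"] if n!="wrist" else M@np.array(c["tool_from_camera"])
    if fn: cv2.imwrite("pics/"+fn,im)
    return im,d,c,np.array(P)
def rays(c,P,uv):
    uv=np.atleast_2d(uv).astype(float); f=192/np.tan(np.radians(c["vfov"])/2)
    K=np.array([[f,0,c["cx"]],[0,f,c["cy"]],[0,0,1]])
    n=cv2.undistortPoints(uv[:,None],K,np.array([c["k1"],0,0,0,0.]))[:,0]
    d=np.c_[n[:,0],-n[:,1],-np.ones(len(n))]
    return P[:3,3],d@P[:3,:3].T
def onplane(c,P,uv,z):
    o,d=rays(c,P,uv); return o+d*((z-o[2])/d[:,2])[:,None]
def withdepth(c,P,uv,dep):
    o,d=rays(c,P,uv); uv=np.atleast_2d(uv).astype(int)
    return o+d*dep[uv[:,1],uv[:,0]][:,None]
def tri(o1,d1,o2,d2):
    A=np.c_[d1,-d2]; s=np.linalg.lstsq(A,o2-o1,rcond=None)[0]
    a=o1+s[0]*d1;b=o2+s[1]*d2; return (a+b)/2,np.linalg.norm(a-b)
E
python3 - <<'E'
from h import *
s=r.get_state(); print(s)
ims=[]
for n in("scene","top","wrist"):
    im,d,c,P=snap(n,n+"0.png"); print(n,c["vfov"],c["cx"],c["cy"],c["k1"],P.round(3).tolist(),(d>0).mean())
    np.save(n+"0.npy",d)
    if n=="wrist": print(np.array(c["tool_from_camera"]).round(3).tolist())
E
```

```text
pics
{'clock': 0.0, 'q': array([-1.12223225,  0.69000685, -0.19451915,  1.56634537,  0.15731934,
        0.90249691, -0.2150803 ]), 'qd': array([-0.00023703, -0.00151972, -0.00058744,  0.00129157,  0.00088762,
       -0.00034674, -0.00028946]), 'joint_torque': array([ 8.07381202e-04, -5.27561724e+01, -1.26636062e+00, -1.53420854e+01,
       -5.25656529e-02,  6.60338905e-03,  1.63702443e-04]), 'tool_pos': array([0.2516613 , 0.57143676, 0.25659551]), 'eef_rot': array([ 2.05839811e-01,  9.78585257e-01, -9.23232266e-04, -1.20442285e-04]), 'contact_force': array([-0.47025724,  0.27362653,  0.44382205]), 'moment': array([0.01982   , 0.03490672, 0.01407957]), 'finger_force': 0.0, 'opening': 1.0006193311252347}
scene 53.264007652647294 253.61315187860637 190.64084724316766 0.014985317942100687 [[0.837, 0.419, -0.352, 0.045], [-0.548, 0.652, -0.525, -0.731], [0.009, 0.632, 0.775, 1.024], [0.0, 0.0, 0.0, 1.0]] 0.9371185302734375
top 45.18085441020164 259.1428114471721 192.04818406768405 -0.1724134548412414 [[0.064, 0.953, -0.297, -0.056], [-0.998, 0.063, -0.015, -0.151], [0.004, 0.297, 0.955, 1.814], [0.0, 0.0, 0.0, 1.0]] 0.9079996744791666
wrist 61.58031377091659 255.28843386277188 189.997000472737 0.028475813165324527 [[0.403, -0.874, -0.272, 0.181], [0.915, 0.384, 0.123, 0.602], [-0.003, -0.299, 0.954, 0.384], [0.0, 0.0, 0.0, 1.0]] 0.9960530598958334
[[0.0, 0.954, 0.298, 0.077], [1.0, -0.001, 0.001, -0.001], [0.001, 0.298, -0.954, -0.127], [0.0, 0.0, 0.0, 1.0]]
```

View pics/scene0.png

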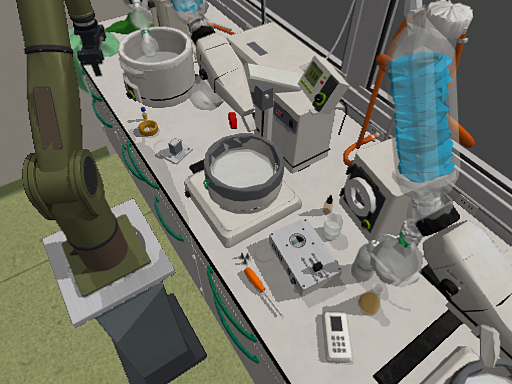

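View pics/top0.png

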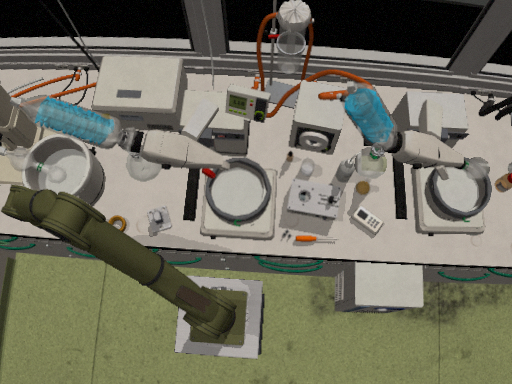

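View pics/wrist0.png

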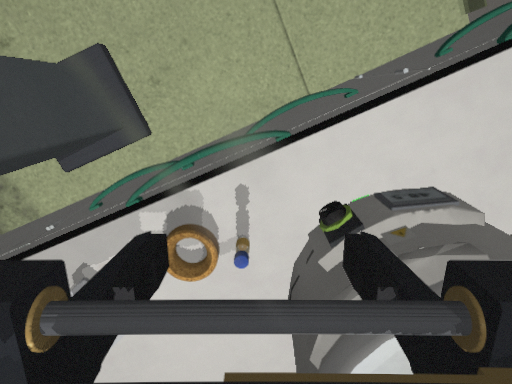

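The scene view shows the housing (port ~(297,240), grip ~(319,266)) and the sensor head (~(176,148)). In the top view the housing is at ~(317,199), the head at ~(158,218). The start wrist view shows only a cork ring (190,252) and a vial, neither of them part of the job. Next come coarse positions, plus one enlarged crop sheet.

Run:
```python
from h import *
for n,pts in(("scene",dict(port=(297,240),grip=(319,262),head=(176,144),hA=(272,232),hB=(315,218),hC=(341,261),hD=(300,290),scrw=(257,280),hand=(338,335),bath=(243,160))),("top",dict(port=(305,196),grip=(332,199),head=(156,215),hand=(369,217),scrw=(308,238)))):
    c=optics.calibration(n);P=np.array(c["cam_to_world"]);d=np.load(n+"0.npy")
    for k,v in pts.items(): print(n,k,withdepth(c,P,v,d)[0].round(3), onplane(c,P,v,.06)[0].round(3))
s=cv2.imread("pics/scene0.png");t=cv2.imread("pics/top0.png")
f=lambda im,x,y,w,h:cv2.resize(im[y:y+h,x:x+w],(400,300),interpolation=cv2.INTER_CUBIC)
cv2.imwrite("pics/crops.png",np.vstack([np.hstack([f(s,255,200,100,75+25)[:300],f(s,150,125,60,45)]),np.hstack([f(t,270,165,100,75),f(t,130,195,60,45)])]))
```

```text
scene port [ 0.501 -0.291  0.03 ] [ 0.487 -0.304  0.06 ]
scene grip [ 0.483 -0.405  0.087] [ 0.496 -0.396  0.06 ]
scene head [0.371 0.267 0.047] [0.367 0.254 0.06 ]
scene hA [ 0.441 -0.242  0.061] [ 0.442 -0.241  0.06 ]
scene hB [ 0.617 -0.242 -0.002] [ 0.582 -0.271  0.06 ]
scene hC [ 0.58  -0.409  0.003] [ 0.55  -0.427  0.06 ]
scene hD [ 0.409 -0.425  0.032] [ 0.399 -0.433  0.06 ]
scene scrw [ 0.329 -0.332  0.023] [ 0.318 -0.346  0.06 ]
scene hand [ 0.421 -0.573  0.02 ] [ 0.406 -0.579  0.06 ]
scene bath [0.493 0.002 0.127] [0.527 0.057 0.06 ]
top port [ 0.491 -0.308  0.038] [ 0.484 -0.306  0.06 ]
top grip [ 0.471 -0.41   0.086] [ 0.479 -0.414  0.06 ]
top head [0.365 0.275 0.071] [0.367 0.278 0.06 ]
top hand [ 0.422 -0.571  0.029] [ 0.414 -0.564  0.06 ]
top scrw [ 0.322 -0.327  0.027] [ 0.315 -0.324  0.06 ]
```

View pics/crops.png

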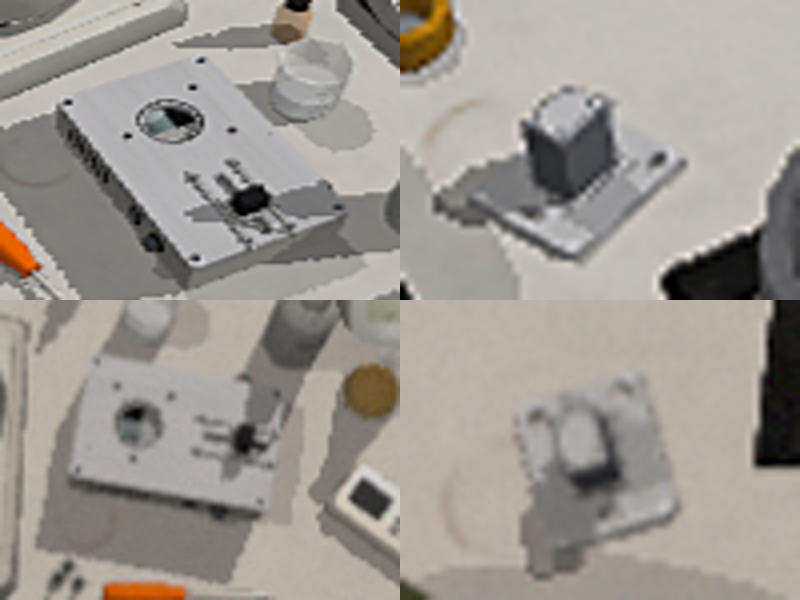

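The crops show the port at about (305,196) in the top view. The grip is about 30 mm from closed and the housing is turned about -7°. The head's socket and two-hole end point away from the robot, and its yaw is about +10°. I'll align the tool with the world axes and go over the head.

```bash
python3 -m pendant '[[0,0,-0.2,0,0,-0.0264],[0,0,-0.2,0,0,-0.0264],[0,0,-0.1,0,0,-0.0264],[0,0,0,0,0,-0.0264],[0,0,0,0,0,-0.0264]]'
python3 -m pendant '[[-0.25,-1,0,0,0,0],[-0.25,-1,0,0,0,0],[-0.25,-1,0,0,0,0],[-0.25,-1,0,0,0,0],[-0.25,-1,0,0,0,0]]'
python3 -m pendant '[[-0.25,-1,0,0,0,0],[-0.25,-1,0,0,0,0],[-0.25,-1,0,0,0,0],[-0.25,-1,0,0,0,0],[-0.25,-1,0,0,0,0]]'
python3 -m pendant '[[-0.25,-1,0,0,0,0],[-0.25,-1,0,0,0,0],[0,0,0,0,0,0],[0,0,0,0,0,0]]'
python3 -c "
from h import *
snap('wrist','w1.png'); print(T().round(4))"
```

```text
clock: 0.57
tool_pos: [0.2519, 0.5719, 0.2699]
eef_rot: [-0.002, 1.0, -0.0, 0.0]
contact_force: [-0.5, -1.0, 0.2]
opening: 0.998
finger_force: 0.0
clock: 0.98
tool_pos: [0.2833, 0.4456, 0.2697]
eef_rot: [0.0, 1.0, -0.0, -0.0]
contact_force: [0.9, -0.7, -0.1]
opening: 1.0
finger_force: 0.0
clock: 1.4
tool_pos: [0.3144, 0.3206, 0.2698]
eef_rot: [-0.0, 1.0, -0.0, -0.0]
contact_force: [1.0, 0.4, 0.1]
opening: 1.002
finger_force: 0.0
clock: 1.73
tool_pos: [0.3272, 0.2707, 0.2699]
eef_rot: [0.002, 1.0, -0.0, -0.0]
contact_force: [-0.0, 1.0, 0.6]
opening: 0.999
finger_force: 0.0
[[-1.000e+00  9.000e-04  3.000e-04  3.270e-01]
 [ 9.000e-04  1.000e+00  8.000e-04  2.723e-01]
 [-3.000e-04  8.000e-04 -1.000e+00  2.700e-01]
 [ 0.000e+00  0.000e+00  0.000e+00  1.000e+00]]
```

View pics/w1.png

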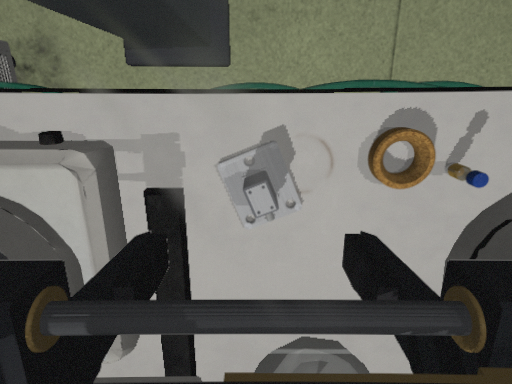

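The wrist view shows the head: flange corners ~(217,164),(274,142),(302,203),(245,227), holes (250,160),(249,219),(291,205) and socket (269,214). I'll take a second view of it while passing, then continue to the housing.

```bash
python3 -c "
from h import *
im,d,c,P=snap('wrist','h1.png'); np.save('h1P.npy',P); np.save('h1d.npy',d)"
python3 -m pendant '[[-0.25,-1,0,0,0,0],[-0.25,-1,0,0,0,0],[-0.25,-1,0,0,0,0],[-0.25,-1,0,0,0,0],[0,0,0,0,0,0]]'
python3 -c "
from h import *
im,d,c,P=snap('wrist','h2.png'); np.save('h2P.npy',P); np.save('h2d.npy',d)"
python3 -m pendant '[[0,-1,0,0,0,0],[0,-1,0,0,0,0],[0,-1,0,0,0,0],[0,-1,0,0,0,0],[0,-1,0,0,0,0]]'
python3 -m pendant '[[0,-1,0,0,0,0],[0,-1,0,0,0,0],[0,-1,0,0,0,0],[0,-1,0,0,0,0],[0,-1,0,0,0,0]]'
python3 -m pendant '[[0,-1,0,0,0,0],[0,-1,0,0,0,0],[0,-1,0,0,0,0],[0,-1,0,0,0,0],[0,-1,0,0,0,0]]'
python3 -m pendant '[[0,-1,0,0,0,0],[0,-1,0,0,0,0],[-1,-1,0,0,0,0],[-1,-1,0,0,0,0],[-1,0,0,0,0,0]]'
python3 -m pendant '[[0,0,0,0,0,0],[0,0,0,0,0,0]]'
python3 -c "
from h import *
im,d,c,P=snap('wrist','p1.png'); np.save('p1P.npy',P); np.save('p1d.npy',d); print(r.get_state()['q'].round(2))"
```

```text
clock: 2.25
tool_pos: [0.3522, 0.1684, 0.2696]
eef_rot: [0.002, 1.0, -0.002, -0.001]
contact_force: [-0.6, -0.1, 0.2]
opening: 0.998
finger_force: 0.0
clock: 2.72
tool_pos: [0.3525, 0.0482, 0.2701]
eef_rot: [-0.002, 1.0, 0.001, 0.001]
contact_force: [-0.3, -0.1, -0.7]
opening: 1.002
finger_force: 0.0
clock: 3.13
tool_pos: [0.3532, -0.0773, 0.2701]
eef_rot: [-0.002, 1.0, 0.001, 0.001]
contact_force: [-0.9, -0.8, 0.1]
opening: 0.996
finger_force: 0.0
clock: 3.55
tool_pos: [0.3537, -0.2028, 0.27]
eef_rot: [-0.002, 1.0, 0.0, 0.001]
contact_force: [1.2, 0.3, 0.4]
opening: 1.003
finger_force: 0.0
clock: 3.97
tool_pos: [0.4289, -0.3075, 0.2698]
eef_rot: [0.003, 1.0, -0.001, 0.001]
contact_force: [-0.2, -0.5, 0.4]
opening: 0.999
finger_force: 0.0
clock: 4.13
tool_pos: [0.4298, -0.3011, 0.2696]
eef_rot: [-0.002, 1.0, 0.001, 0.001]
contact_force: [0.2, 0.8, -0.4]
opening: 1.002
finger_force: 0.0
[ 0.76  0.56 -0.37  1.85  0.27  0.79  1.82]
```

View pics/p1.png

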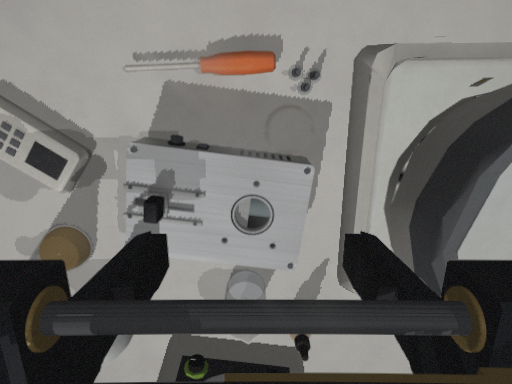

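The view shows the housing clearly: port (252,214), threads (257,183), (272,245) and (225,240), corner screws (133,149), (307,170) and (291,265), and grip (153,208). I'll take a second view from above the grip.

```bash
python3 -m pendant '[[0,-1,0,0,0,0],[0,-1,0,0,0,0],[0,-1,0,0,0,0],[0,0,0,0,0,0],[0,0,0,0,0,0]]'
cat > meas.py <<'E'
from h import *
def holes(im,guess,w=6):
    """sub-pixel centroid of the dark blob near each guess"""
    g=cv2.cvtColor(im,cv2.COLOR_BGR2GRAY).astype(float); out=[]
    for u,v in guess:
        u0,v0=int(round(u)),int(round(v)); p=g[v0-w:v0+w+1,u0-w:u0+w+1]
        t=np.median(p); m=np.clip(t-25-p,0,None); y,x=np.mgrid[-w:w+1,-w:w+1]
        m*= (x*x+y*y<=w*w)
        out.append((u0+(m*x).sum()/m.sum(),v0+(m*y).sum()/m.sum()))
    return np.array(out)
def proj(c,P,X):
    f=192/np.tan(np.radians(c["vfov"])/2); Y=(np.atleast_2d(X)-P[:3,3])@P[:3,:3]
    n=np.c_[Y[:,0]/-Y[:,2],-Y[:,1]/-Y[:,2]]; r2=(n**2).sum(1,keepdims=True)
    return n*(1+c["k1"]*r2)*f+[c["cx"],c["cy"]]
E
python3 - <<'E'
from meas import *
im2,d2,c,P2=snap('wrist','p2.png'); np.save('p2P.npy',P2); np.save('p2d.npy',d2)
im1=cv2.imread('pics/p1.png');P1=np.load('p1P.npy');d1=np.load('p1d.npy')
g=[(257,183),(272,245),(225,240)]
a=holes(im1,g); X=onplane(c,P1,a,.06); b0=proj(c,P2,X); b=holes(im2,b0); b=holes(im2,b)
print(a.round(1).tolist(),b0.round(1).tolist(),b.round(1).tolist())
for p,q in zip(a,b):
    o1,e1=rays(c,P1,p);o2,e2=rays(c,P2,q);X,e=tri(o1,e1[0],o2,e2[0]);print('tri',X.round(4),round(e,4))
for im,P,uv in((im1,P1,a),(im2,P2,b)):
    X=onplane(c,P,uv,.06)[:,:2]; F,L,Rr=X
    # rigid fit
    M=np.array([[-.037,0],[.035,.028],[.035,-.028]]); mc=M.mean(0);xc=X.mean(0)
    H=(M-mc).T@(X-xc); th=np.arctan2(H[0,1]-H[1,0],H[0,0]+H[1,1]);Q=np.array([[np.cos(th),-np.sin(th)],[np.sin(th),np.cos(th)]])
    t=xc-Q@mc; print('port',t.round(4),'yaw',np.degrees(th).round(2),'res mm',((X-(M@Q.T+t))*1e3).round(1).tolist())
# grip: dark points above plate by depth
for P,d,im in((P1,d1,im1),(P2,d2,im2)):
    v,u=np.mgrid[100:240,60:340];uv=np.c_[u.ravel(),v.ravel()]
    W=withdepth(c,P,uv,d); g=im[uv[:,1],uv[:,0]].max(1)
    k=(W[:,2]>.078)&(W[:,2]<.10)&(g<90)&(abs(W[:,0]-.475)<.04)&(abs(W[:,1]+.41)<.05)
    pl=(abs(W[:,0]-.45)<.02)&(abs(W[:,1]+.36)<.02)
    print('grip',k.sum(),W[k].min(0).round(3),W[k].max(0).round(3),np.median(W[k],0).round(4),'plate z',np.median(W[pl,2]).round(4),'px',uv[k].min(0),uv[k].max(0))
E
```

```text
clock: 4.6
tool_pos: [0.4259, -0.3782, 0.2696]
eef_rot: [0.001, 1.0, 0.0, -0.001]
contact_force: [-0.1, 0.6, -0.0]
opening: 1.002
finger_force: 0.0
[[256.0, 183.3], [272.1, 245.4], [224.1, 239.9]] [[327.0, 187.2], [339.4, 249.0], [291.7, 243.7]] [[327.2, 187.6], [343.5, 249.2], [291.9, 244.0]]
tri [ 0.4502 -0.3011  0.0609] 0.0004
tri [ 0.515  -0.2832  0.0795] 0.0
tri [ 0.5179 -0.3373  0.061 ] 0.0003
port [ 0.4869 -0.3055] yaw -6.94 res mm [[0.1, -0.0], [-0.0, -0.1], [-0.0, 0.1]]
port [ 0.4872 -0.3041] yaw -5.52 res mm [[0.3, -0.3], [0.5, 2.2], [-0.7, -1.9]]
grip 406 [ 0.462 -0.417  0.078] [ 0.486 -0.399  0.09 ] [ 0.4727 -0.4075  0.0879] plate z 0.0601 px [143 200] [161 223]
grip 376 [ 0.462 -0.419  0.078] [ 0.486 -0.399  0.09 ] [ 0.4724 -0.4086  0.0878] plate z 0.06 px [218 204] [236 227]
```

View pics/p2.png

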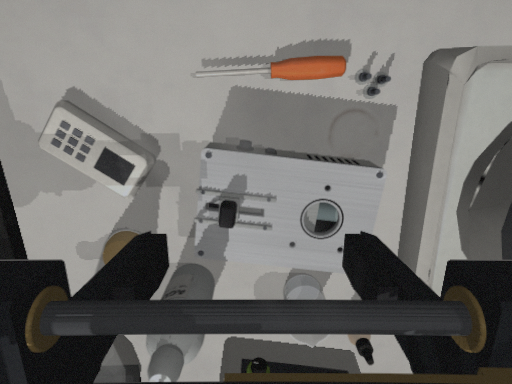

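The second view agrees: grip (228,214), port (322,219), thread heights ~0.061 m. One thread mouth in this view is spoiled by the finger, so I'll use view 1 for it. Before descending I'll check obstacles around the grip and compute the head pose from the two earlier views.

Run:
```python
from meas import *
v,u=np.mgrid[0:384,0:512];uv=np.c_[u.ravel(),v.ravel()]
for n in('p1','p2','scene0','top0'):
    d=np.load(n+('d.npy' if n[0]=='p' else '.npy'));nm='wrist' if n[0]=='p' else n[:-1]
    c=optics.calibration(nm);P=np.load(n+'P.npy') if n[0]=='p' else np.array(c['cam_to_world'])
    W=withdepth(c,P,uv,d); ok=(d.ravel()>.2 if n[0]=='p' else d.ravel()>0)
    k=ok&(abs(W[:,0]-.475)<.075)&(W[:,1]<-.43)&(W[:,1]>-.56)&(W[:,2]>.068)&(W[:,2]<.22)
    if n[0]=='p': k&=uv[:,1]<232
    print(n,k.sum()); 
    if k.sum():
        for q in np.unique((W[k]/.02).round(),axis=0)[:14]*.02: print('  ',q.round(2))
M=np.array([[-.037,0],[.035,.028],[.035,-.028]])
c=optics.calibration('wrist');P1=np.load('h1P.npy');P2=np.load('h2P.npy');a=cv2.imread('pics/h1.png');b=cv2.imread('pics/h2.png')
g=np.array([(250,160),(291,205),(249,219)]);A=holes(a,g,5);X=onplane(c,P1,A,.006);b0=proj(c,P2,X);B=holes(b,b0,5)
print(A.round(1).tolist(),b0.round(1).tolist(),B.round(1).tolist())
for p,q in zip(A,B):
    o1,e1=rays(c,P1,p);o2,e2=rays(c,P2,q);print('tri',tri(o1,e1[0],o2,e2[0]))
for P,d,im in((P1,np.load('h1d.npy'),a),(P2,np.load('h2d.npy'),b)):
    W=withdepth(c,P,uv,d)
    near=(abs(W[:,0]-.37)<.08)&(abs(W[:,1]-.27)<.08)&(uv[:,1]<235)
    t=near&(abs(W[:,2]-.054)<.005); f=near&(abs(W[:,2]-.006)<.0025)
    for nm,k in(('block',t),('flange',f)):
        print(nm,k.sum(),np.median(W[k],0).round(4),'minrect',[np.round(z,4) for z in cv2.minAreaRect((W[k][:,:2]*1000).astype(np.float32))])
```

```text
p1 0
p2 0
scene0 327
   [ 0.48 -0.44  0.06]
   [ 0.54 -0.56  0.06]
   [ 0.54 -0.56  0.08]
   [ 0.54 -0.56  0.1 ]
   [ 0.54 -0.56  0.16]
   [ 0.54 -0.56  0.18]
   [ 0.54 -0.56  0.2 ]
   [ 0.54 -0.56  0.22]
   [ 0.54 -0.54  0.06]
   [ 0.54 -0.54  0.08]
   [ 0.54 -0.54  0.1 ]
   [ 0.54 -0.54  0.16]
   [ 0.54 -0.54  0.18]
   [ 0.54 -0.54  0.2 ]
top0 121
   [ 0.48 -0.44  0.08]
   [ 0.54 -0.56  0.06]
   [ 0.54 -0.56  0.08]
   [ 0.54 -0.56  0.1 ]
   [ 0.54 -0.56  0.18]
   [ 0.54 -0.56  0.2 ]
   [ 0.54 -0.56  0.22]
   [ 0.54 -0.54  0.06]
   [ 0.54 -0.54  0.08]
   [ 0.54 -0.54  0.1 ]
   [ 0.54 -0.54  0.16]
   [ 0.54 -0.54  0.18]
   [ 0.54 -0.54  0.2 ]
   [ 0.54 -0.54  0.22]meas.py:9: RuntimeWarning: invalid value encountered in scalar divide
  out.append((u0+(m*x).sum()/m.sum(),v0+(m*y).sum()/m.sum()))
Traceback (most recent call last):
  File "meas.py", line 6, in holes
    u0,v0=int(round(u)),int(round(v)); p=g[v0-w:v0+w+1,u0-w:u0+w+1]
              ~~~~~^^^
ValueError: cannot convert float NaN to integer
```

```bash
python3 -m pendant '[[-0.94,-0.6,0,0,0,0],[-0.94,-0.6,0,0,0,0],[0,0,0,0,0,0.0383],[0,0,1,0,0,0],[0,0,1,0,0,0]]' 0.2 10
python3 -m pendant '[[0,0,1,0,0,0],[0,0,1,0,0,0],[0,0,1,0,0,0],[0,0,0,0,0,0],[0,0,0,0,0,0]]'
python3 - <<'E'
from meas import *
s=T();print(s.round(4))
hy=np.array([np.sin(np.radians(6.9)),np.cos(np.radians(6.9))]);p=np.array([.487,-.3055]);g=np.array([.4733,-.4085])
print('dist',(p-g)@hy,'TCP err in tool mm',(s[:2,:2].T@(g-s[:2,3])*1e3).round(1),'yaw',np.degrees(np.arctan2(-s[0,1],s[1,1])))
im,d,c,P=snap('wrist','g1.png')
E
```

```text
clock: 5.07
tool_pos: [0.4757, -0.4062, 0.2208]
eef_rot: [0.059, 0.998, -0.0, 0.002]
contact_force: [-0.5, 0.6, -0.5]
opening: 0.643
finger_force: 0.0
clock: 5.48
tool_pos: [0.4736, -0.4058, 0.1444]
eef_rot: [0.059, 0.998, 0.001, -0.001]
contact_force: [0.1, 0.1, -0.1]
opening: 0.603
finger_force: 0.0
[[-0.993   0.1178 -0.0021  0.4736]
 [ 0.1178  0.993   0.0027 -0.4058]
 [ 0.0024  0.0024 -1.      0.1444]
 [ 0.      0.      0.      1.    ]]
dist 0.10389988091076753 TCP err in tool mm [-0.1 -2.8] yaw -6.767847761172289
```

View pics/g1.png

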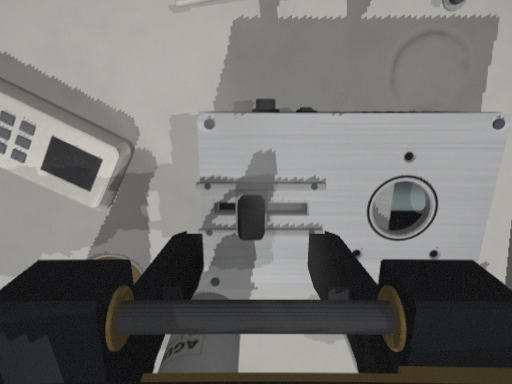

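The grip (251,217) lies between the fingers, and the plate edges are square to the image. I'll descend, grasp and slide.

```bash
python3 -m pendant '[[0,-0.11,0.8,0,0,0],[0,0,0.8,0,0,0],[0,0,0.7,0,0,0],[0,0,0,0,0,0]]'
python3 -m pendant '[[0,0,0,0,0,0],[0,0,0,0,0,0],[0,0,0,0,0,0],[0,0,0,0,0,0],[0,0,0,0,0,0]]' -1 20
python3 -m pendant '[[0,0,0,0,0,0],[0,0,0,0,0,0],[0,0,0,0,0,0]]'
```

```text
clock: 5.87
tool_pos: [0.473, -0.4097, 0.0866]
eef_rot: [0.06, 0.998, 0.001, -0.001]
contact_force: [0.2, -0.6, 0.2]
opening: 0.598
finger_force: 0.0
clock: 6.28
tool_pos: [0.4739, -0.4111, 0.0884]
eef_rot: [0.06, 0.998, -0.0, 0.001]
contact_force: [-0.6, -0.3, -0.7]
opening: 0.244
finger_force: 0.0
clock: 6.53
tool_pos: [0.474, -0.4101, 0.0881]
eef_rot: [0.06, 0.998, 0.0, 0.0]
contact_force: [-0.9, 2.5, 5.8]
opening: 0.182
finger_force: 20.0
```

```bash
python3 -m pendant '[[0,0.25,0,0,0,0],[0,0.25,0,0,0,0],[0,0.25,0,0,0,0],[0,0.25,0,0,0,0],[0,0,0,0,0,0]]'
python3 -m pendant '[[0,0.1,0,0,0,0],[0,0.1,0,0,0,0],[0,0.04,0,0,0,0],[0,0,0,0,0,0]]'
```

```text
clock: 6.95
tool_pos: [0.4771, -0.3847, 0.088]
eef_rot: [0.06, 0.998, -0.0, 0.0]
contact_force: [0.4, -0.2, 6.8]
opening: 0.181
finger_force: 20.0
clock: 7.28
tool_pos: [0.4777, -0.38, 0.0881]
eef_rot: [0.06, 0.998, -0.001, 0.001]
contact_force: [0.1, -1.7, 7.0]
opening: 0.182
finger_force: 20.0
```

```bash
python3 -m pendant '[[0,0.06,0,0,0,0],[0,0.06,0,0,0,0],[0,0.06,0,0,0,0],[0,0,0,0,0,0],[0,0,0,0,0,0]]'; python3 -m pendant '[[0,0.06,0,0,0,0],[0,0.06,0,0,0,0],[0,0,0,0,0,0]]'
```

```text
clock: 7.7
tool_pos: [0.4777, -0.3794, 0.0881]
eef_rot: [0.061, 0.998, -0.003, 0.001]
contact_force: [0.5, -8.9, 2.7]
opening: 0.181
finger_force: 20.0
clock: 7.95
tool_pos: [0.4777, -0.3793, 0.0881]
eef_rot: [0.062, 0.998, -0.005, 0.001]
contact_force: [1.2, -14.2, 0.3]
opening: 0.178
finger_force: 20.0
```

```bash
python3 -m pendant '[[0,-0.1,0,0,0,0],[0,-0.1,0,0,0,0],[0,0,0,0,0,0]]'
python3 -m pendant '[[0,0,0,0,0,0],[0,0,0,0,0,0],[0,0,0,0,0,0],[0,0,0,0,0,0]]' 0.2
python3 -m pendant '[[0,0,-1,0,0,0],[0,0,-1,0,0,0],[0,0,-1,0,0,0],[0,0,-1,0,0,0],[0,0,-1,0,0,0]]'
python3 -m pendant '[[0,0,-1,0,0,0],[0,0,-1,0,0,0],[0,0,-0.3,0,0,0],[0,0,0,0,0,0],[0,0,0,0,0,0]]' 1
python3 - <<'E'
from meas import *
im,d,c,P=snap('wrist','p3.png');np.save('p3P.npy',P);np.save('p3d.npy',d);print(T()[:3,3])
E
```

```text
clock: 8.2
tool_pos: [0.4777, -0.3796, 0.0881]
eef_rot: [0.061, 0.998, -0.002, 0.001]
contact_force: [-0.5, -5.4, 6.2]
opening: 0.178
finger_force: 20.0
clock: 8.53
tool_pos: [0.4773, -0.3761, 0.0869]
eef_rot: [0.06, 0.998, 0.001, -0.001]
contact_force: [1.0, 0.4, 1.0]
opening: 0.456
finger_force: 0.0
clock: 8.95
tool_pos: [0.4772, -0.3766, 0.2132]
eef_rot: [0.06, 0.998, 0.001, -0.0]
contact_force: [0.7, -1.0, -0.3]
opening: 0.596
finger_force: 0.0
clock: 9.37
tool_pos: [0.4771, -0.377, 0.2691]
eef_rot: [0.06, 0.998, 0.0, -0.001]
contact_force: [-0.3, -0.4, -0.2]
opening: 0.955
finger_force: 0.0
[ 0.47664248 -0.37682587  0.26831696]
```

View pics/p3.png

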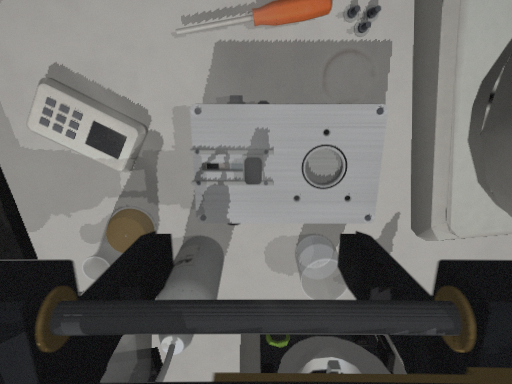

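The shutter is closed: the grip (253,170) is at its near stop, and grey blade fills the whole port (324,166). Next I'll refine the port from this view and get the head pose.

```bash
cat >> meas.py <<'E'
M3=np.array([[-.037,0],[.035,.028],[.035,-.028]])
def fit(X):
    mc=M3.mean(0);xc=X.mean(0);H=(M3-mc).T@(X-xc);th=np.arctan2(H[0,1]-H[1,0],H[0,0]+H[1,1])
    Q=np.array([[np.cos(th),-np.sin(th)],[np.sin(th),np.cos(th)]]);t=xc-Q@mc
    return t.round(4),np.degrees(th).round(2),((X-(M3@Q.T+t))*1e3).round(1).tolist()
E
python3 - <<'E'
from meas import *
c=optics.calibration('wrist');im=cv2.imread('pics/p3.png');P=np.load('p3P.npy');P1=np.load('p1P.npy')
a=holes(im,[(326,132),(347,198),(296,198)],5);print(a.round(1).tolist(),fit(onplane(c,P,a,.06)[:,:2]))
A1=holes(cv2.imread('pics/p1.png'),[(257,183),(272,245),(225,240)])
for p,q in zip(A1,a):
    o1,e1=rays(c,P1,p);o2,e2=rays(c,P,q);X,e=tri(o1,e1[0],o2,e2[0]);print('tri',X.round(4),round(e,4))
v,u=np.mgrid[0:384,0:512];uv=np.c_[u.ravel(),v.ravel()]
for n,g in(('h1',[(250,160),(291,205),(249,219)]),('h2',None)):
    im=cv2.imread(f'pics/{n}.png');d=np.load(n+'d.npy');P=np.load(n+'P.npy');W=withdepth(c,P,uv,d)
    if g is None: g=proj(c,P,X1).round().astype(int)
    else: X1=onplane(c,P,g,.006)
    print(n,np.array(g).tolist(),fit(onplane(c,P,g,.006)[:,:2]))
    gr=cv2.cvtColor(im,cv2.COLOR_BGR2GRAY)
    for q in g: print(gr[q[1]-5:q[1]+6,q[0]-5:q[0]+6])
    near=(abs(W[:,0]-.37)<.08)&(abs(W[:,1]-.27)<.08)&(uv[:,1]<240)
    for nm,k in(('block',near&(abs(W[:,2]-.054)<.004)),('flange',near&(W[:,2]>.0035)&(W[:,2]<.0085))):
        if k.sum():
            b=np.zeros(384*512,np.uint8);b[k]=1;_,lab,st,_=cv2.connectedComponentsWithStats(b.reshape(384,512));j=1+st[1:,4].argmax();k=(lab==j).ravel()
            print(nm,k.sum(),np.median(W[k],0).round(4),[np.round(z,1) for z in cv2.minAreaRect((W[k][:,:2]*1000).astype(np.float32))])
E
```

```text
[[326.0, 131.9], [347.1, 197.8], [296.3, 197.7]] (array([ 0.4871, -0.3057]), np.float64(-6.91), [[0.1, -0.0], [-0.1, -0.1], [-0.1, 0.1]])
tri [ 0.4507 -0.301   0.0587] 0.0001
tri [ 0.5255 -0.282   0.059 ] 0.0001
tri [ 0.5187 -0.3375  0.059 ] 0.0001
h1 [[250, 160], [291, 205], [249, 219]] (array([0.3685, 0.2779]), np.float64(20.08), [[-0.8, -0.5], [0.3, 1.1], [0.5, -0.6]])
[[162 157 156 157 156 158 148 130 122 122 122]
 [161 157 157 156 155 148 140 125 120 119 121]
 [162 162 161 160 157 142 122 117 124 121 119]
 [148 162 160 160 154 123 109 109 120 120 121]
 [131 162 159 144 137 108 107 109 116 119 119]
 [130 143 138 124 120 108 109 104 114 121 120]
 [124 125 122 123 122 110 107 101 113 120 120]
 [121 122 122 121 120 105 104 106 116 118 120]
 [117 122 123 122 118 104 102 110 119 119 120]
 [107 109 109 111 110  99 108 115 118 117 121]
 [112 104 106 105 108 109 116 117 121 117 119]]
[[159 163 163 161 144 148 151 155 157 157 159]
 [148 152 164 162 152 145 126 137 154 160 160]
 [131 146 161 145 142 129 101 115 151 157 157]
 [123 137 137 121 112 111  95 104 148 159 162]
 [122 122 122 115 1
[... 2194 characters left out ...]
56 159 165 162 162 156 149 152 156]
 [154 149 162 166 157 165 169 158 148 150 156]
 [146 134 147 146 137 166 168 159 135 135 151]
 [130 122 119 118 128 147 152 159 130 116 145]
 [123 119 119 119 119 113 121 135 107 100 139]
 [122 119 118 120 119 109  98  93  76  98 139]
 [119 113 116 118 108 100  90  76  76 114 142]
 [122  99  97  97  88  84  76  70  96 128 150]
 [144 120 112 104  83  74  78  94 119 143 158]
 [166 159 153 148 131 108 111 129 146 158 161]
 [173 169 172 170 165 147 145 157 161 165 166]]
block 963 [0.3666 0.2736 0.054 ] [array([367.2, 274.5]), array([40.6, 29.8]), np.float64(21.5)]
flange 3256 [0.3552 0.2673 0.0058] [array([368.1, 274.9]), array([97.8, 80.2]), np.float64(22.0)]
```

Port: (0.4871, -0.3056), yaw -6.9°. Head: (0.368, 0.275), yaw 21.8°, with heights and sizes matching the text. Back to the head along the same path.

```bash
python3 -m pendant '[[0,0,0,0,0,-0.0383],[1,1,0,0,0,0],[1,1,0,0,0,0],[1,1,0,0,0,0],[1,1,0,0,0,0]]' 1
python3 -m pendant '[[1,1,0,0,0,0],[0,1,0,0,0,0],[0,1,0,0,0,0],[0,1,0,0,0,0],[0,1,0,0,0,0]]'
python3 -m pendant '[[0,1,0,0,0,0],[0,1,0,0,0,0],[0,1,0,0,0,0],[0,1,0,0,0,0],[0,1,0,0,0,0]]'
python3 -m pendant '[[0,1,0,0,0,0],[0,1,0,0,0,0],[0,1,0,0,0,0],[0,1,0,0,0,0],[0,1,0,0,0,0]]'
python3 -m pendant '[[0,1,0,0,0,0],[0,1,0,0,0,0],[0,1,0,0,0,0],[0,1,0,0,0,0],[0,1,0,0,0,0]]'
python3 -m pendant '[[-0.4,1,0,0,0,0],[0,0,0,0,0,-0.0303],[0,0,0,0,0,-0.0303],[0,0,0,0,0,-0.0303],[0,0,0,0,0,-0.0303]]'
python3 -m pendant '[[0,0,0,0,0,0],[0,0,0,0,0,0]]'
cat > err.py <<'E'
from meas import *
import sys
g=np.array([float(x) for x in sys.argv[1:4]]);s=T()
print('tool shift units',((s[:3,:3].T@(g-s[:3,3]))/.025).round(3),'yaw',np.degrees(np.arctan2(-s[0,1],s[1,1])).round(2),'tilt',s[:2,2].round(4))
E
python3 err.py .368 .275 .04
```

```text
clock: 9.83
tool_pos: [0.3752, -0.2758, 0.2681]
eef_rot: [0.0, 1.0, 0.001, -0.002]
contact_force: [0.5, 0.2, -0.0]
opening: 1.002
finger_force: 0.0
clock: 10.25
tool_pos: [0.3512, -0.1511, 0.2688]
eef_rot: [0.0, 1.0, 0.001, -0.001]
contact_force: [0.3, -0.4, 0.0]
opening: 1.0
finger_force: 0.0
clock: 10.67
tool_pos: [0.3512, -0.0263, 0.2688]
eef_rot: [0.0, 1.0, 0.0, -0.002]
contact_force: [0.9, -0.5, 0.3]
opening: 1.002
finger_force: 0.0
clock: 11.08
tool_pos: [0.3513, 0.0984, 0.2687]
eef_rot: [-0.0, 1.0, -0.0, -0.002]
contact_force: [0.4, 0.7, 0.1]
opening: 1.002
finger_force: 0.0
clock: 11.5
tool_pos: [0.3515, 0.2231, 0.2685]
eef_rot: [-0.0, 1.0, -0.001, -0.001]
contact_force: [1.2, -0.6, -0.1]
opening: 0.999
finger_force: 0.0
clock: 11.92
tool_pos: [0.3616, 0.2471, 0.2684]
eef_rot: [-0.192, 0.981, -0.001, -0.002]
contact_force: [-0.5, 0.0, 0.0]
opening: 0.998
finger_force: 0.0
clock: 12.08
tool_pos: [0.3619, 0.247, 0.2688]
eef_rot: [-0.188, 0.982, -0.0, -0.001]
contact_force: [0.2, 0.4, 1.0]
opening: 0.995
finger_force: 0.0
tool shift units [-0.664  0.954  9.151] yaw 21.66 tilt [-0.0025 -0.0012]
```

```bash
python3 -m pendant '[[-0.664,0.954,1,0,0,0],[0,0,1,0,0,0],[0,0,1,0,0,0],[0,0,1,0,0,0],[0,0,0,0,0,0]]'
python3 -m pendant '[[0,0,0,0,0,0]]'
python3 - <<'E'
from meas import *
im,d,c,P=snap('wrist','h3.png');v,u=np.mgrid[0:384,0:512];uv=np.c_[u.ravel(),v.ravel()];W=withdepth(c,P,uv,d)
near=(abs(W[:,0]-.37)<.08)&(abs(W[:,1]-.27)<.08)
for nm,k in(('block',near&(abs(W[:,2]-.054)<.004)),('flange',near&(W[:,2]>.0035)&(W[:,2]<.0085))):
    b=np.zeros(384*512,np.uint8);b[k]=1;_,lab,st,_=cv2.connectedComponentsWithStats(b.reshape(384,512));j=1+st[1:,4].argmax();k=(lab==j).ravel()
    print(nm,k.sum(),np.median(W[k],0).round(4),[np.round(z,1) for z in cv2.minAreaRect((W[k][:,:2]*1000).astype(np.float32))],uv[k].min(0),uv[k].max(0))
E
python3 err.py .3675 .275 .038
```

```text
clock: 12.5
tool_pos: [0.367, 0.2741, 0.1663]
eef_rot: [-0.188, 0.982, -0.002, -0.003]
contact_force: [0.5, -0.8, 0.2]
opening: 0.999
finger_force: 0.0
clock: 12.58
tool_pos: [0.3682, 0.2753, 0.1691]
eef_rot: [-0.189, 0.982, -0.001, -0.001]
contact_force: [0.2, -0.2, -0.2]
opening: 0.998
finger_force: 0.0
block 1835 [0.3663 0.2746 0.0542] [array([367.7, 274.9]), array([41. , 29.8]), np.float64(22.8)] [238 166] [275 215]
flange 5923 [0.3553 0.2693 0.0059] [array([367.8, 275.1]), array([97.3, 80.2]), np.float64(22.4)] [212 124] [300 225]
tool shift units [ 0.062 -0.011  5.286] yaw 21.76 tilt [-0.0005 -0.0005]
```

```bash
python3 -m pendant '[[0,0,1,0,0,-0.003],[0,0,1,0,0,0],[0,0,1,0,0,0],[0,0,1,0,0,0],[0,0,0.8,0,0,0]]' 0.3
python3 -m pendant '[[0,0,0.45,0,0,0],[0,0,0,0,0,0],[0,0,0,0,0,0]]' 
python3 -m pendant '[[0,0,0,0,0,0],[0,0,0,0,0,0],[0,0,0,0,0,0],[0,0,0,0,0,0],[0,0,0,0,0,0]]' -1 30
python3 -m pendant '[[0,0,0,0,0,0],[0,0,0,0,0,0],[0,0,0,0,0,0]]'; python3 err.py .3675 .275 .038
```

```text
clock: 13.05
tool_pos: [0.3702, 0.2768, 0.0501]
eef_rot: [-0.193, 0.981, 0.001, 0.001]
contact_force: [0.4, 0.3, -0.5]
opening: 0.658
finger_force: 0.0
clock: 13.3
tool_pos: [0.3697, 0.2765, 0.0395]
eef_rot: [-0.194, 0.981, 0.0, 0.001]
contact_force: [0.2, -0.0, 0.3]
opening: 0.651
finger_force: 0.0
clock: 13.72
tool_pos: [0.3694, 0.2762, 0.0393]
eef_rot: [-0.194, 0.981, 0.001, 0.001]
contact_force: [-0.2, 0.2, 5.4]
opening: 0.335
finger_force: 30.0
clock: 13.97
tool_pos: [0.3694, 0.2762, 0.0393]
eef_rot: [-0.194, 0.981, 0.0, 0.001]
contact_force: [0.4, 0.3, 7.0]
opening: 0.338
finger_force: 30.0
tool shift units [ 0.09  -0.014  0.053] yaw 22.34 tilt [0.0011 0.0011]
```

```bash
python3 -m pendant '[[0,0,-0.3,0,0,0],[0,0,-0.7,0,0,0],[0,0,-1,0,0,0],[0,0,-1,0,0,0],[0,0,-1,0,0,0]]' -1 40
python3 -m pendant '[[0,0,-1,0,0,0],[0,0,-1,0,0,0],[0,0,-1,0,0,0],[0,0,-1,0,0,0],[0,0,-0.9,0,0,0]]'
python3 -m pendant '[[0,0,-0.3,0,0,0.025],[0,0,0,0,0,0.025],[0,0,0,0,0,0.025],[0,0,0,0,0,0.025],[0,0,0,0,0,0.024]]'
python3 -m pendant '[[0,0,0,0,0,0],[0,0,0,0,0,0]]'
python3 err.py .352 -.2 .27
```

```text
clock: 14.38
tool_pos: [0.3686, 0.2751, 0.1399]
eef_rot: [-0.194, 0.981, -0.001, -0.001]
contact_force: [1.1, 1.1, -3.4]
opening: 0.337
finger_force: 40.0
clock: 14.8
tool_pos: [0.3685, 0.2749, 0.2628]
eef_rot: [-0.194, 0.981, -0.0, -0.0]
contact_force: [1.3, -0.1, -2.7]
opening: 0.335
finger_force: 40.0
clock: 15.22
tool_pos: [0.3684, 0.2748, 0.2688]
eef_rot: [0.002, 1.0, -0.001, -0.0]
contact_force: [0.3, -0.3, -2.6]
opening: 0.337
finger_force: 40.0
clock: 15.38
tool_pos: [0.3686, 0.2752, 0.2687]
eef_rot: [-0.001, 1.0, -0.001, -0.0]
contact_force: [-0.4, 0.5, -2.1]
opening: 0.335
finger_force: 40.0
tool shift units [  0.715 -19.008  -0.031] yaw 0.16 tilt [-0.0005 -0.0011]
```

```bash
python3 -m pendant '[[0.36,-0.5,0,0,0,0],[0.36,-1,0,0,0,0],[0,-1,0,0,0,0],[0,-1,0,0,0,0],[0,-1,0,0,0,0]]'
python3 -m pendant '[[0,-1,0,0,0,0],[0,-1,0,0,0,0],[0,-1,0,0,0,0],[0,-1,0,0,0,0],[0,-1,0,0,0,0]]'
python3 -m pendant '[[0,-1,0,0,0,0],[0,-1,0,0,0,0],[0,-1,0,0,0,0],[0,-1,0,0,0,0],[0,-1,0,0,0,0]]'
python3 -m pendant '[[0,-1,0,0,0,0],[0,-1,0,0,0,0],[0,-1,0,0,0,0],[0,-1,0,0,0,0],[0,-1,0,0,0,0]]'
python3 -m pendant '[[0,-1,0,0,0,0],[0,-1,0,0,0,0],[0,-1,0,0,0,0],[0,-0.5,0,0,0,0],[0,0,0,0,0,0.0383]]'
python3 -m pendant '[[0,0,0,0,0,0],[0,0,0,0,0,0]]'
python3 err.py .4893 -.3059 .27
```

```text
clock: 15.8
tool_pos: [0.3505, 0.1621, 0.2687]
eef_rot: [-0.002, 1.0, -0.0, -0.0]
contact_force: [1.1, -0.5, -2.7]
opening: 0.338
finger_force: 40.0
clock: 16.22
tool_pos: [0.3507, 0.0371, 0.2688]
eef_rot: [-0.002, 1.0, -0.0, -0.0]
contact_force: [0.2, -0.1, -2.5]
opening: 0.339
finger_force: 40.0
clock: 16.63
tool_pos: [0.3507, -0.0879, 0.2688]
eef_rot: [-0.001, 1.0, -0.0, -0.0]
contact_force: [0.5, 0.0, -2.6]
opening: 0.336
finger_force: 40.0
clock: 17.05
tool_pos: [0.3507, -0.2129, 0.2687]
eef_rot: [-0.001, 1.0, 0.0, -0.0]
contact_force: [0.6, 0.4, -2.1]
opening: 0.337
finger_force: 40.0
clock: 17.47
tool_pos: [0.3506, -0.3022, 0.2683]
eef_rot: [0.062, 0.998, -0.0, 0.0]
contact_force: [0.2, 0.5, -2.0]
opening: 0.337
finger_force: 40.0
clock: 17.63
tool_pos: [0.3512, -0.2983, 0.2685]
eef_rot: [0.058, 0.998, 0.0, -0.0]
contact_force: [-0.4, -0.2, -3.7]
opening: 0.34
finger_force: 40.0
tool shift units [-5.521  0.332 -0.062] yaw -6.61 tilt [-0.0007  0.0008]
```

```bash
python3 -m pendant '[[-0.5,0.1,0,0,0,0],[-1,0.1,0,0,0,0],[-1,0.13,0,0,0,0],[-1,0,0,0,0,0],[-1,0,0,0,0,0]]'
python3 -m pendant '[[-1,0,0.5,0,0,0],[0,0,1,0,0,0],[0,0,1,0,0,0],[0,0,1,0,0,0],[0,0,0.3,0,0,0]]'
python3 -m pendant '[[0,0,0,0,0,0],[0,0,0,0,0,0],[0,0,0,0,0,0]]'
cat > hand.py <<'E'
from meas import *
import sys
im,d,c,P=snap('wrist',sys.argv[1]);s=T();Ti=np.linalg.inv(s)
v,u=np.mgrid[0:384,0:512];uv=np.c_[u.ravel(),v.ravel()];W=withdepth(c,P,uv,d);L=(W-s[:3,3])@s[:3,:3]
ok=(d.ravel()>0)&(abs(L[:,0])<.075)&(abs(L[:,1])<.06)
h,e=np.histogram(L[ok,2],np.arange(-.03,.12,.002));print([(e[i].round(3),int(h[i])) for i in range(len(h)) if h[i]>300])
k=ok&(abs(L[:,2]-.0333)<.005)
b=np.zeros(384*512,np.uint8);b[k]=1;_,lab,st,_=cv2.connectedComponentsWithStats(b.reshape(384,512));k=(lab==1+st[1:,4].argmax()).ravel()
A=np.c_[L[k,:2],np.ones(k.sum())];co=np.linalg.lstsq(A,L[k,2],rcond=None)[0]
print('flange top in tool: n',k.sum(),'slopes',co[:2].round(4),'z0',co[2].round(4),'slope world z med',np.median(W[k,2]).round(4))
rc=cv2.minAreaRect((L[k][:,:2]*1000).astype(np.float32));print('rect tool mm',[np.round(z,2) for z in rc],'px',uv[k].min(0),uv[k].max(0))
rw=cv2.minAreaRect((W[k][:,:2]*1000).astype(np.float32));print('rect world',[np.round(z,2) for z in rw])
E
python3 hand.py k1.png; python3 err.py .4893 -.3059 .11
```

```text
clock: 18.05
tool_pos: [0.4665, -0.3028, 0.2688]
eef_rot: [0.057, 0.998, 0.0, 0.0]
contact_force: [-0.0, -0.7, -2.1]
opening: 0.333
finger_force: 40.0
clock: 18.47
tool_pos: [0.4882, -0.305, 0.1702]
eef_rot: [0.058, 0.998, 0.002, -0.003]
contact_force: [-1.0, 0.8, -2.7]
opening: 0.335
finger_force: 40.0
clock: 18.72
tool_pos: [0.4903, -0.3074, 0.1752]
eef_rot: [0.059, 0.998, -0.0, 0.001]
contact_force: [0.1, -0.0, -1.6]
opening: 0.338
finger_force: 40.0
[(np.float64(-0.028), 479), (np.float64(-0.026), 488), (np.float64(-0.018), 445), (np.float64(-0.016), 3528), (np.float64(-0.014), 1014), (np.float64(-0.012), 482), (np.float64(-0.01), 380), (np.float64(-0.008), 401), (np.float64(-0.006), 339), (np.float64(0.03), 429), (np.float64(0.032), 8299), (np.float64(0.034), 2543), (np.float64(0.112), 327), (np.float64(0.114), 5948), (np.float64(0.116), 911)]
flange top in tool: n 11478 slopes [0.0126 0.0023] z0 0.0331 slope world z med 0.1417
rect tool mm [array([19.19, -0.46]), array([62.05, 80.41]), np.float64(0.25)] px [177 145] [334 256]
rect world [array([ 471.18, -305.82]), array([80.41, 62.05]), np.float64(82.92)]
tool shift units [0.051 0.066 2.612] yaw -6.83 tilt [ 0.003  -0.0012]
```

```bash
cat >> hand.py <<'E'
k2=(d.ravel()>0)&(abs(W[:,2]-.06)<.006)&(abs(W[:,0]-.48)<.07)&(abs(W[:,1]+.34)<.12)&(uv[:,1]<235)
for n,kk in(('plate',k2),('flange',k)):
    A=np.c_[W[kk,:2]-W[kk,:2].mean(0),np.ones(kk.sum())];co=np.linalg.lstsq(A,W[kk,2],rcond=None)[0];print(n,kk.sum(),'world slopes',co[:2].round(4),'z',co[2].round(4),uv[kk].min(0),uv[kk].max(0))
g=cv2.cvtColor(im,cv2.COLOR_BGR2GRAY);f=proj(c,P,(s[:3,:3]@np.array([.039,-.0005,.0333]))+s[:3,3])[0].round().astype(int)
print('front hole px guess',f);print(g[f[1]-14:f[1]+15:2,f[0]-14:f[0]+15:2])
E
python3 hand.py k2.png
```

```text
[(np.float64(-0.028), 583), (np.float64(-0.026), 402), (np.float64(-0.018), 672), (np.float64(-0.016), 3450), (np.float64(-0.014), 921), (np.float64(-0.012), 427), (np.float64(-0.01), 396), (np.float64(-0.008), 385), (np.float64(-0.006), 350), (np.float64(0.03), 522), (np.float64(0.032), 9148), (np.float64(0.034), 1560), (np.float64(0.112), 415), (np.float64(0.114), 6020), (np.float64(0.116), 753)]
flange top in tool: n 11498 slopes [0.0138 0.0026] z0 0.0328 slope world z med 0.1419
rect tool mm [array([19.21, -0.67]), array([80.39, 61.42]), np.float64(89.91)] px [177 145] [334 256]
rect world [array([ 470.89, -306.14]), array([80.39, 61.42]), np.float64(83.24)]
plate 19494 world slopes [ 0.0057 -0.0037] z 0.0603 [ 67 102] [341 234]
flange 11498 world slopes [ 0.0161 -0.0055] z 0.1419 [177 145] [334 256]
front hole px guess [256 167]
[[137 136 137 139 136 138 135 137 137 136 134 134 132 135 139]
 [150 143 148 141 144 144 138 139 137 141 147 147 137 132 138]
 [134 138 134 131 129 159 124 128 124 117 125 139 139 135 135]
 [133 132 121 104 107  80  78  80  85  85  92 110 126 128 134]
 [135 123 102  83 104 140 165 159 175 173 176 154 106 130 132]
 [134 119 130 158 156 161 165 161 163 158 165 167 127 116 131]
 [128 136 155 157 157 155 154 155 156 154 156 155 149 109 133]
 [125 126 141 152 153 153 151 153 153 152 152 153 145 107 135]
 [125 112 136 153 154 152 152 154 149 151 155 151 136 109 134]
 [126 117 129 155 155 155 156 156 155 155 156 152  98 111 134]
 [130 126 103 147 157 157 155 157 155 155 155 116 101 113 134]
 [133 125 115  99 139 151 149 148 149 147 111  99 114 126 132]
 [132 131 126 117 100 102 118 125 108  91 101 115 123 132 133]
 [132 131 129 129 128 112 106 108 111 116 118 122 130 129 135]
 [132 133 130 131 130 128 124 124 123 122 129 132 130 128 133]]
```

View pics/k2.png

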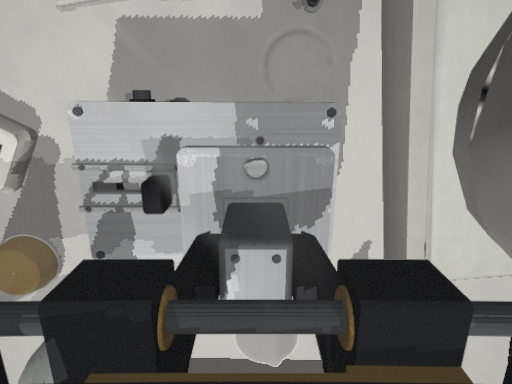

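The last view shows the held flange (177–334, 145–256) square to the housing, its front hole at (257,168) just below the thread line. The grip is still at its stop. The flange is pitched up about 0.01 rad at the back. I'll trim that and go down most of the way.

```bash
python3 -m pendant '[[0.05,0.07,0.5,0,0.0025,0],[0,0,0.7,0,0,0],[0,0,0.7,0,0,0],[0,0,0.35,0,0,0],[0,0,0,0,0,0]]'
python3 -m pendant '[[0,0,0,0,0,0],[0,0,0,0,0,0],[0,0,0,0,0,0]]'
python3 hand.py k3.png | grep -v '^\[\|^ \['; for i in 1 2 3; do python3 err.py .4889 -.3055 .1093; done
```

```text
clock: 19.23
tool_pos: [0.4863, -0.3048, 0.1154]
eef_rot: [0.06, 0.998, 0.001, -0.006]
contact_force: [0.1, -0.7, -2.9]
opening: 0.337
finger_force: 40.0
clock: 19.48
tool_pos: [0.4882, -0.3058, 0.1183]
eef_rot: [0.06, 0.998, -0.0, -0.003]
contact_force: [0.6, 0.9, -2.3]
opening: 0.335
finger_force: 40.0
flange top in tool: n 11494 slopes [0.0133 0.0024] z0 0.0329 slope world z med 0.0851
rect tool mm [array([19.32, -0.7 ]), array([80.39, 61.55]), np.float64(89.93)] px [177 145] [334 256]
rect world [array([ 468.62, -304.14]), array([80.39, 61.57]), np.float64(83.2)]
plate 27053 world slopes [ 0.0086 -0.0037] z 0.0603 [  7 110] [363 234]
flange 11494 world slopes [ 0.0068 -0.0038] z 0.0852 [177 145] [334 256]
front hole px guess [256 168]
tool shift units [-0.033  0.015  0.359] yaw -6.87 tilt [-0.0062  0.0002]
tool shift units [-0.033  0.015  0.359] yaw -6.87 tilt [-0.0062  0.0002]
tool shift units [-0.033  0.015  0.359] yaw -6.87 tilt [-0.0062  0.0002]
```

```bash
python3 -m pendant '[[-0.04,0.015,0.1,0,0,0],[0,0,0.15,0,0,0],[0,0,0.1,0,0,0],[0,0,0,0,0,0],[0,0,0,0,0,0]]'
python3 -m pendant '[[0,0,0,0,0,0],[0,0,0,0,0,0],[0,0,0,0,0,0],[0,0,0,0,0,0],[0,0,0,0,0,0]]'
python3 hand.py k4.png | grep -v '^\[\|^ \['; python3 err.py .4889 -.3055 .1093
python3 - <<'E'
from meas import *
# bystander/grip check from the scene camera, before against now
im,d,c,P=snap('scene','s2.png');a=cv2.imread('pics/scene0.png')
for n,(x0,y0,x1,y1) in dict(driver=(235,262,285,315),handset=(318,308,356,365),beaker=(322,214,345,242)).items():
    print(n,cv2.absdiff(im,a)[y0:y1,x0:x1].max(2).mean().round(1))
E
```

```text
clock: 19.95
tool_pos: [0.4883, -0.3051, 0.1083]
eef_rot: [0.06, 0.998, 0.0, -0.004]
contact_force: [0.6, 0.1, -3.2]
opening: 0.34
finger_force: 40.0
clock: 20.37
tool_pos: [0.4885, -0.3052, 0.1087]
eef_rot: [0.06, 0.998, 0.0, -0.004]
contact_force: [0.2, 0.1, -2.1]
opening: 0.338
finger_force: 40.0
flange top in tool: n 11522 slopes [0.0141 0.0024] z0 0.0329 slope world z med 0.0756
rect tool mm [array([19.43, -0.7 ]), array([61.33, 80.34]), np.float64(0.11)] px [177 145] [334 256]
rect world [array([ 468.83, -303.58]), array([80.34, 61.35]), np.float64(83.03)]
plate 29185 world slopes [ 0.0091 -0.0039] z 0.0602 [  0 111] [368 234]
flange 11522 world slopes [ 0.0059 -0.0032] z 0.0756 [177 145] [334 256]
front hole px guess [256 168]
tool shift units [-0.018 -0.008 -0.025] yaw -6.87 tilt [-0.0077  0.0009]
driver 33.2
handset 16.7
beaker 48.9
```

```bash
python3 -m pendant '[[-0.025,0,-0.03,0,-0.0008,0],[0,0,0,0,0,0],[0,0,0,0,0,0],[0,0,0,0,0,0],[0,0,0,0,0,0]]'
python3 -m pendant '[[0,0,0,0,0,0],[0,0,0,0,0,0],[0,0,0,0,0,0]]'
python3 hand.py k5.png | grep 'world slopes'; python3 err.py .4889 -.3055 .1093
python3 - <<'E'
from meas import *
im,d,c,P=snap('scene','s3.png');d0=np.load('scene0.npy')
for n,(x,y) in dict(driver=(257,280),handset=(338,335),beaker=(333,222)).items(): print(n,im[y,x],cv2.imread('pics/scene0.png')[y,x],d[y,x].round(3),d0[y,x].round(3))
for n in('top',):
    im,d,c,P=snap(n,'t3.png');a=cv2.imread('pics/top0.png')
    org=lambda q:cv2.inRange(cv2.cvtColor(q,cv2.COLOR_BGR2HSV),(4,170,120),(14,255,255))[225:250,285:345]
    for q in(a,im):m=cv2.moments(org(q),True);print('driver orange',m['m00'],m['m10']/max(m['m00'],1),m['m01']/max(m['m00'],1))
E
```

```text
clock: 20.88
tool_pos: [0.4891, -0.3053, 0.1094]
eef_rot: [0.06, 0.998, 0.0, -0.003]
contact_force: [-0.3, 0.8, -3.1]
opening: 0.337
finger_force: 40.0
clock: 21.13
tool_pos: [0.4891, -0.3053, 0.1093]
eef_rot: [0.06, 0.998, 0.0, -0.003]
contact_force: [-0.9, -0.3, -3.3]
opening: 0.333
finger_force: 40.0
plate 29454 world slopes [ 0.0076 -0.0039] z 0.0603 [  0 110] [368 234]
flange 11510 world slopes [ 0.0076 -0.0036] z 0.0762 [177 145] [334 256]
tool shift units [ 0.008 -0.011  0.003] yaw -6.87 tilt [-0.0053  0.0007]
driver [  0 127 255] [  0 100 231] 1.084 1.085
handset [192 202 210] [180 190 195] 0.991 0.993
beaker [217 218 221] [179 179 182] 1.209 1.206
driver orange 91.0 20.076923076923077 13.021978021978022
driver orange 92.0 20.16304347826087 13.043478260869565
```

The flange is parallel to the plate, about 10 mm above it, and centred on the port. The bystanders haven't moved.

```bash
python3 -c "
from h import *
print(r.finish_job())"
```

```text
the job is handed in; nothing more can be done
None
```

The job is handed in: the shutter is closed against its end stop, and the sensor head is held level about 10 mm above the port, its holes over the threaded holes to within about 1 mm by measurement; the final check showed no sign that the beaker, screwdriver or handset had moved.

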